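Samples from the transport carrier into the fridge bin, order kept

ROBOT

A 7-joint arm with a two-finger parallel gripper is mounted at the origin on the work surface. World frame = base frame: x ahead of the robot, y to its left, z up, the work surface at z = 0. Lengths are in m, angles in degrees, forces in N, time in s.
With the tool pointing down it reaches from about 0.425 to 0.875 m from the base axis. Payload 4.7 kg.
Tool frame: the origin (TCP) lies at the very end of the fingers, on their centre line; the grasp point (between the pads) lies 19 mm behind it; z points along the fingers, y is the direction in which the jaws open and shut (so a half turn about z gives the same grasp; the last joint's range is limited). The gripper opens to 87 mm and grips with 3 to 60 N. Pads are 19 mm wide; open, the fingers measure 117 mm over their backs; the gripper's body (75 mm by 190 mm) begins 51 mm behind the grasp point.
Start: joints at [-72.817, 18.392, -4.016, 83.108, 1.295, 78.541, -3.26], TCP at [0.183, 0.624, 0.223] pointing down, gripper open.
Joint ranges: [-163.93, 163.93], [-17.29, 119.83], [-79.2, 71.16], [3.27, 140.29], [-89.18, 269.18], [5.43, 117.66], [-154.24, 154.24]. Speed limits (degrees/s): [147.25, 147.25, 180, 180, 180, 180, 180].

INTERFACE

Orientations are given as [roll, pitch, yaw] about the fixed x, y, z axes, in that order (R = Rz(yaw) Ry(pitch) Rx(roll)).
In Python, from cell import * gives the robot as it stands.
- The arm moves only by the tool drive_tool, never from a script. Its argument "moves" is text: rows parted by semicolons, each of 5 numbers parted by spaces: the shift along the tool's x, y, z in m, then the turn about the tool's z in degrees, then the gripper's target within -1 to 1 (fully open at 1, half-way at 0, shut at -1). In form: x y z yaw fingers; .... A call has exactly 8 rows; each row is the pose to reach, as a shift and turn from the pose commanded when the call began, along the tool's axes at that moment; what a row does not reach only later rows make up. A row lasts 1/10 s, in which the tool goes at most 50 mm and 8.59 degrees, less where a joint would pass 70% of its speed; a pose out of reach is approached as far as the arm can. A call with a gripper value outside its range is refused whole. The fingers move at their own pace and stop on an object; "grip_force" is the grip in N (left out, the last holds). Time passes only in rows, so rows that repeat a pose let the fingers close, or fill a call up. It gives the time, the measured TCP pose, the force and the opening at its end, in the units of the state.
- get_obs(): the state, without advancing time (a new reading comes with each control period).
- read_camera(name): name is "scene" or "top"; returns (picture, depth): 400x640x3 uint8, red, green, blue; 400x640 float32, m along the optical axis (not along the pixel's ray), 0 where there is no reading.
- calibration(name): a dict with "intrinsics" (3x3 intrinsics, pixels), "cam_to_world" (4x4, takes a point from camera to world coordinates). Camera axes: x right, y up, looking along -z (the intrinsics and any distortion apply to the point x, -y, -z); pixel columns grow to the right and rows downward; lengths in m; the calibration is good to about 2 mm. A picture is of the moment at which its call begins. calibration takes no time and is no camera call.
- sign_off(): hands the job in, once; it reports no verdict.
Trained networks look in the newest picture that a camera, given by its name, has taken for a name from the list of things; names that differ only in an ending like _2 or _b are one class to them, and where a whole thing is asked for, a point or a joint stands for the part that bears it (a point fixed in the world has none). Each returns a list of dicts, best first, with "conf" (0 to 1); they miss things now and then, are a little off and sometimes report something else, mostly with a low value. They report only what shows in the picture. A call takes as long as a camera call.
- search_frame(camera, name): "uv" ([column, row] in pixels, amid what is visible of it).
- pinpoint(camera, name): "uv" ([column, row] in pixels: a listed point, or the origin of a listed thing).
The state is a dict: "time_s": time; "qpos": joint angles; "joint_velocities": joint speeds; "effort": joint torques, N m; "tool_pos": TCP position; "tool_rot": TCP orientation; "force": force on the tool from outside, world axes, zero at the start; "wrist_torque": the same for the moment, N m; "grip_width": finger opening in m.
Only numpy, scipy, OpenCV 4.12 (cv2) and the standard library are available. Lean on these libraries where they do the work, as an engineer would, in place of code of your own. Each camera call takes 0.05 s, during which the arm holds its last target. There are 200 camera calls.

TASK

Move the four sample containers one at a time from the metal transport carrier into the empty white fridge bin, in the order of the log: start next to the carrier's handle and work along the row, so that the sample next to the carrier's handle goes first, into the place next to the bin's handle, the second into the bin's second place, and so on to the far end. Keep them upright, set each one down on the floor of its compartment rather than dropping it, and do not push or knock over the pump bottle.

Things in the scene. Friction and masses are not known exactly. Their poses are not given: they have to be found in the camera images.
- carrier: Transport carrier (source), bare metal, fixed, pose varies; 64 x 244 mm (x, y), side rails 30, end plates 36, partitions 26 mm high. Origin: centre of underside. Four places along y, 56 mm square, floor at z = 4 mm. Centres from the handle: place 1 at y = +90 mm, 2 at +30, 3 at -30, 4 at -90, x = 0. Handle: wire loop with a black sleeve out of the +y end to y = +155 mm, 36 mm high.
- bin_1: Place 1 of the white plastic fridge bin (destination, fixed), the one next to the bin's handle (a solid ribbed tab that sticks out 28 mm beyond the end wall). Compartment 56 mm square inside, grey mat on its floor; walls 30 mm, partitions 26 mm above the table. Origin: centre of the mat's top, 4 mm above the table. +y points along the row to the handle end, x across the bin (64 mm wide). Pitch 60 mm. Bin pose varies.
- bin_2: Place 2 of the white plastic fridge bin (destination, fixed), next after bin_1. Compartment 56 mm square inside, grey mat on its floor; walls 30 mm, partitions 26 mm above the table. Origin: centre of the mat's top, 4 mm above the table. +y points along the row to the handle end, x across the bin (64 mm wide). Pitch 60 mm. Bin pose varies.
- bin_3: Place 3 of the white plastic fridge bin (destination, fixed), next after bin_2. Compartment 56 mm square inside, grey mat on its floor; walls 30 mm, partitions 26 mm above the table. Origin: centre of the mat's top, 4 mm above the table. +y points along the row to the handle end, x across the bin (64 mm wide). Pitch 60 mm. Bin pose varies.
- bin_4: Place 4 of the white plastic fridge bin (destination, fixed), the far end. Compartment 56 mm square inside, grey mat on its floor; walls 30 mm, partitions 26 mm above the table. Origin: centre of the mat's top, 4 mm above the table. +y points along the row to the handle end, x across the bin (64 mm wide). Pitch 60 mm. Bin pose varies.
- tall_tube: Tall straight tube, clear with a white paper label, body 28 mm across, 93 mm high in all; the top 18 mm are a white ribbed screw cap 32 mm across, to grip it by. About 60 g. Loose; starts upright in any one of the carrier's places, up to 5 mm off centre. Origin: centre of its underside, z up.
- wide_pot: Squat white pot, body 36 mm across, 68 mm high in all; the top 16 mm are a white ribbed lid 38 mm across, to grip it by. About 70 g. Loose; starts upright in any one of the carrier's places, up to 5 mm off centre. Origin: centre of its underside, z up.
- square_bottle: White bottle with a square body 34 x 34 mm, 56 mm high, shoulder and 20 mm neck above it, 96 mm high in all; the top 24 mm are a white ribbed cap 26 mm across, to grip it by. About 75 g. Loose; starts upright in any one of the carrier's places, up to 5 mm off centre. Origin: centre of its underside, z up.
- slim_vial: Slim straight amber vial, body 24 mm across, 74 mm high in all; the top 16 mm are a black ribbed cap 26 mm across, to grip it by. About 40 g. Loose; starts upright in any one of the carrier's places, up to 5 mm off centre. Origin: centre of its underside, z up.
- pump_bottle: Bystander, leave it alone: white and green hand-gel pump bottle, 60 mm across, 163 mm high, loose, on the table's far side. Origin: centre of its underside.

How it is judged:
By the outcome, as a careful person would: the job done as asked, in the order asked, and still so for the second after the job is handed in, with the robot touching nothing.
It also fails if it takes over 112 s, if anything falls off the work surface, if the arm or the gripper's body presses on something with over 40 N, if the wrist force passes 120 N, or if a joint passes its speed limit or range.

## Working session

There is one attempt and no reset: what is moved stays moved. The work goes in short steps, Python scripts to look and compute and a tool call to move; the robot and the scene stay as the last step left them, time stands still between calls to the robot, and variables do not carry over. Pictures are saved under pics/ and viewed, about 12 in all and at most 16, crops included, and the job is handed in when it is done.

Besides the shell and the picture viewer there is one more tool, called after "Emit:" as a command line: name --argument value ..., lists and objects as JSON in quotes. drive_tool: Moves the arm, as the interface text tells. Its arguments: {"type":"object","properties":{"moves":{"type":"string"},"grip_force":{"type":"number"}},"required":["moves"]}

```bash
mkdir -p pics; ls; python3 - <<'E'
from cell import *
import cv2
o=get_obs();print(o['time_s'],o['tool_pos'],o['tool_rot'],o['grip_width'])
for c in ['top','scene']:
    p,d=read_camera(c);cv2.imwrite(f'pics/{c}0.png',p[:,:,::-1]);k=calibration(c);print(c,k['intrinsics'],k['cam_to_world'],[x for x in k])
    for n in ['carrier','bin_1','tall_tube','wide_pot','square_bottle','slim_vial','pump_bottle']:
        print(n,[(r['uv'],round(r['conf'],2)) for r in pinpoint(c,n)][:5])
E
```

```text
pics
0.0 [0.18313737 0.62307031 0.22143401] [-1.79887620e+02  5.87248119e-03  1.63627608e+02] 0.08735932087219779
top [[409.38781225   0.         322.05504417]
 [  0.         409.38781225 199.12100919]
 [  0.           0.           1.        ]] [[ 0.01039023  0.99538688 -0.09537819  0.50898364]
 [-0.99990263  0.00945384 -0.01026431 -0.00750782]
 [-0.00931527  0.09547555  0.99538819  0.97216723]
 [ 0.          0.          0.          1.        ]] ['intrinsics', 'cam_to_world']
carrier [([229.0, 218.5], 0.7)]
bin_1 [([399.8, 178.3], 0.95), ([406.2, 204.3], 0.73), ([419.6, 253.0], 0.6), ([410.7, 227.5], 0.55)]
tall_tube [([219.4, 231.7], 0.66), ([408.6, 203.4], 0.34)]
wide_pot [([202.8, 248.0], 0.56)]
square_bottle [([238.5, 208.9], 0.77)]
slim_vial [([253.1, 183.8], 0.67)]
pump_bottle [([326.8, 134.3], 0.87)]
scene [[469.09631905   0.         320.95646827]
 [  0.         469.09631905 198.44413764]
 [  0.           0.           1.        ]] [[ 0.77677045 -0.5434238   0.31830527  0.93258175]
 [ 0.62978137  0.66883945 -0.39500533 -0.38002034]
 [ 0.00176018  0.5072912   0.86177291  0.88383927]
 [ 0.          0.          0.          1.        ]] ['intrinsics', 'cam_to_world']
carrier [([359.6, 131.1], 0.93)]
bin_1 [([273.4, 285.2], 0.93), ([249.5, 268.6], 0.8), ([224.2, 255.9], 0.71), ([197.9, 240.1], 0.66)]
tall_tube [([349.7, 117.0], 0.63), ([197.8, 244.8], 0.38)]
wide_pot []
square_bottle [([357.9, 141.2], 0.76), ([272.9, 283.2], 0.61)]
slim_vial [([364.2, 163.6], 0.83), ([368.7, 250.7], 0.15)]
pump_bottle [([369.2, 246.3], 0.7)]
```

```bash
python3 - <<'E'
import cv2
p=cv2.imread('pics/top0.png');cv2.imwrite('pics/top0c.png',cv2.resize(p[110:310,170:450],None,fx=2.85,fy=2.85,interpolation=cv2.INTER_CUBIC))
E
```

```text
(no output)
```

View pics/top0c.png

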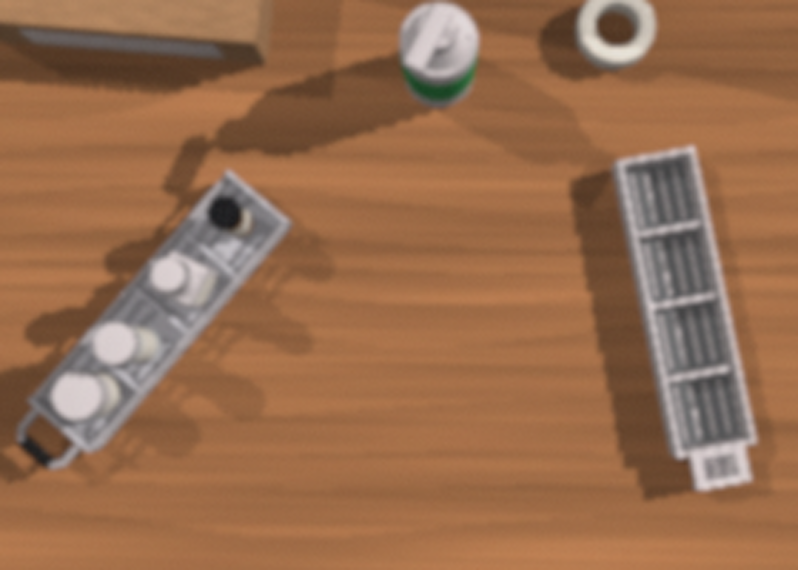

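View pics/scene0.png

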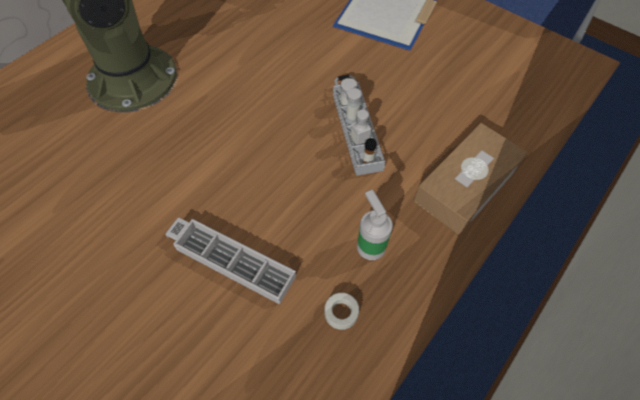

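The top view (crop) shows the carrier at left with its handle at the lower left (about 45,450). From the handle the order is pot (77,397), tube (113,343), square bottle (169,274), vial (225,213). The empty bin is at right with its tab at the bottom (720,465), so place 1 is at (712,410). The pump bottle is at top centre.

```bash
cat > h.py <<'E'
from cell import *
import numpy as np, cv2
def cloud(c):
    p,d=read_camera(c);k=calibration(c);K=k['intrinsics'];T=k['cam_to_world']
    v,u=np.mgrid[:400,:640]
    P=np.stack([(u-K[0,2])/K[0,0]*d,-(v-K[1,2])/K[1,1]*d,-d,np.ones_like(d)],-1)@np.array(T).T
    P[d==0]=np.nan
    return p,P[...,:3]
def ray(c,uv,z):
    k=calibration(c);K=k['intrinsics'];T=np.array(k['cam_to_world'])
    r=T[:3,:3]@np.array([(uv[0]-K[0,2])/K[0,0],-(uv[1]-K[1,2])/K[1,1],-1])
    return T[:3,3]+r*(z-T[2,3])/r[2]
def rect(P,lo,hi,box):
    m=(P[...,2]>lo)&(P[...,2]<hi)
    r0,r1,c0,c1=box;M=np.zeros_like(m);M[r0:r1,c0:c1]=1
    m&=M
    q=P[m][:,:2].astype(np.float32);return q,cv2.minAreaRect(q)
E
python3 - <<'E'
from h import *
np.set_printoptions(precision=4,suppress=True)
p,P=cloud('top')
print('table',np.nanmedian(P[300:340,300:340,2]))
for n,uv,z in [('pot',(197,249.3),.072),('tube',(209.6,230.4),.097),('bottle',(229.3,206.1),.1),('vial',(249,184.7),.078)]:
    u,v=map(int,np.round(uv));print(n,'ray',ray('top',uv,z),'depth',np.nanmedian(P[v-2:v+3,u-2:u+3].reshape(-1,3),0))
    w=P[v-12:v+13,u-12:u+13].reshape(-1,3);w=w[w[:,2]>z-.008]
    w=w[np.hypot(*(w[:,:2]-ray('top',uv,z)[:2]).T)<.03]
    print('   circle',cv2.minEnclosingCircle(w[:,:2].astype(np.float32)),w[:,:2].mean(0),len(w))
for n,lo,hi,b in [('bin',.012,.045,(150,270,375,440)),('bintab',.012,.045,(150,300,375,440)),('bin_noise',.02,.04,(150,266,375,440))]:
    q,r=rect(P,lo,hi,b);print(n,len(q),r)
# corners by ray from the picture: crop px /2.85+offset
def cr(x,y,z):return ray('top',(x/2.85+170,y/2.85+110),z)
for n,pts in [('bin',[(617,160),(694,147),(755,441),(679,457)]),('carrier',[(229,172),(290,222),(93,450),(32,402)])]:
    c=np.array([cr(x,y,.033)[:2] for x,y in pts],np.float32);print(n,c,cv2.minAreaRect(c),c.mean(0))
for i,uv in enumerate([(419.6,253),(410.7,227.5),(406.2,204.3),(399.8,178.3)]):print('binnet',i+1,ray('top',uv,.004))
for i,uv in enumerate([(197.9,240.1),(224.2,255.9),(249.5,268.6),(273.4,285.2)]):print('binnet scene',i+1,ray('scene',uv,.004))
print('carrier net',ray('top',(229,218.5),0),ray('scene',(359.6,131.1),0))
print('pump',ray('top',(326.8,134.3),0))
E
```

```text
table 0.000368783023358632
pot ray [0.4823 0.2744 0.072 ] depth [0.4829 0.2741 0.0728]
   circle ((0.48323798179626465, 0.2745071351528168), 0.01978009007871151) [0.4836 0.2737] 254
tube ray [0.5234 0.2412 0.097 ] depth [0.5243 0.24   0.0976]
   circle ((0.5232911109924316, 0.24079103767871857), 0.016979359090328217) [0.5233 0.2393] 191
bottle ray [0.5757 0.1999 0.1   ] depth [0.5757 0.2002 0.101 ]
   circle ((0.5746563673019409, 0.20127621293067932), 0.013422700576484203) [0.5749 0.2003] 122
vial ray [0.6251 0.1632 0.078 ] depth [0.6245 0.163  0.0776]
   circle ((0.6260364055633545, 0.16480949521064758), 0.013688579201698303) [0.6255 0.1643] 116
bin 971 ((0.560872495174408, -0.20255795121192932), (0.25032103061676025, 0.0655403733253479), 11.063390731811523)
bintab 1189 ((0.5502678751945496, -0.20437629520893097), (0.2719801962375641, 0.0654989704489708), 11.375144958496094)
bin_noise 715 ((0.5645725131034851, -0.20183449983596802), (0.24278073012828827, 0.0655403733253479), 11.063390731811523)
bin [[ 0.6772 -0.1465]
 [ 0.6885 -0.2091]
 [ 0.4522 -0.2549]
 [ 0.4389 -0.1945]] ((0.5643731951713562, -0.20167800784111023), (0.24308620393276215, 0.06363503634929657), 11.39927864074707) [ 0.5642 -0.2012]
carrier [[0.6646 0.1695]
 [0.624  0.1188]
 [0.4393 0.2721]
 [0.4768 0.3226]] ((0.5503571629524231, 0.220720112323761), (0.06496194005012512, 0.24287153780460358), 50.81372833251953) [0.5511 0.2208]
binnet 1 [ 0.4772 -0.2272  0.004 ]
binnet 2 [ 0.5366 -0.207   0.004 ]
binnet 3 [ 0.5913 -0.1969  0.004 ]
binnet 4 [ 0.6534 -0.1823  0.004 ]
binnet scene 1 [ 0.4731 -0.2148  0.004 ]
binnet scene 2 [ 0.5404 -0.2056  0.004 ]
binnet scene 3 [ 0.5992 -0.1933  0.004 ]
binnet scene 4 [ 0.6596 -0.189   0.004 ]
carrier net [0.5537 0.2235 0.    ] [0.5602 0.2283 0.    ]
pump [ 0.76   -0.0073  0.    ]
```

```bash
cat > g.py <<'E'
# usage: g.py name [x y z yaw]... shift from measured pose to each target in tool axes
import sys,numpy as np
from cell import get_obs
o=get_obs();t=np.array(o['tool_pos']);y=o['tool_rot'][2]
print('t',round(o['time_s'],2),'tcp',t.round(4),'rot',np.round(o['tool_rot'],2),'F',np.round(o['force'],1),'w',round(o['grip_width'],4),'q7',round(o['qpos'][6],1))
a=list(map(float,sys.argv[1:]))
c,s=np.cos(np.radians(y)),np.sin(np.radians(y))
for i in range(0,len(a),4):
    d=np.array(a[i:i+3])-t;w=(a[i+3]-y+180)%360-180
    print(np.round([c*d[0]+s*d[1],s*d[0]-c*d[1],-d[2],-w],4))
E
```

Emit:
drive_tool --moves "-0.33 -0.213 0 23 1;-0.33 -0.213 0 23 1;-0.33 -0.213 0 23 1;-0.33 -0.213 0 23 1;-0.33 -0.213 0 23 1;-0.33 -0.213 0 23 1;-0.33 -0.213 0 23 1;-0.33 -0.213 0 23 1" --grip_force 15

```text
time_s: 1.65
tool_pos: [0.4416, 0.3237, 0.223]
tool_rot: [179.9, 0.0, 140.5]
force: [0.2, 1.5, 0.4]
grip_width: 0.0867
```

```bash
python3 g.py .483 .2743 .12 140.6
```

```text
t 1.65 tcp [0.4416 0.3237 0.223 ] rot [1.7995e+02 3.0000e-02 1.4052e+02] F [0.2 1.5 0.4] w 0.0867 q7 12.6
[-0.0633 -0.0118  0.103  -0.078 ]
```

Emit:
drive_tool --moves "-0.063 -0.012 0.1 0 1;-0.063 -0.012 0.1 0 1;-0.063 -0.012 0.1 0 1;-0.063 -0.012 0.1 0 1;-0.063 -0.012 0.1 0 1;-0.063 -0.012 0.1 0 1;-0.063 -0.012 0.1 0 1;-0.063 -0.012 0.1 0 1"

```text
time_s: 2.45
tool_pos: [0.4811, 0.2782, 0.1238]
tool_rot: [179.9, 0.0, 140.7]
force: [-0.4, -0.7, 0.8]
grip_width: 0.0866
```

```bash
python3 g.py .483 .2743 .045 140.6;python3 g.py
```

```text
t 2.45 tcp [0.4811 0.2782 0.1238] rot [1.7987e+02 1.0000e-02 1.4071e+02] F [-0.4 -0.7  0.8] w 0.0866 q7 20.7
[-0.004  -0.0018  0.0788  0.1098]
t 2.45 tcp [0.4811 0.2782 0.1238] rot [1.7987e+02 1.0000e-02 1.4071e+02] F [-0.4 -0.7  0.8] w 0.0866 q7 20.7
```

Emit:
drive_tool --moves "-0.004 -0.001 0.04 0 1;-0.004 -0.001 0.078 0 1;-0.004 -0.001 0.078 0 1;-0.004 -0.001 0.078 0 1;-0.004 -0.001 0.078 0 -1;-0.004 -0.001 0.078 0 -1;-0.004 -0.001 0.078 0 -1;-0.004 -0.001 0.078 0 -1"

```text
time_s: 3.25
tool_pos: [0.4839, 0.2741, 0.0456]
tool_rot: [179.9, 0.0, 140.6]
force: [0.3, -0.3, -0.0]
grip_width: 0.0631
```

```bash
python3 - <<'E'
from h import *
p,P=cloud('top');cv2.imwrite('pics/t1.png',cv2.resize(p[150:290,170:310],None,fx=4,fy=4,interpolation=cv2.INTER_CUBIC)[:,:,::-1])
E
python3 g.py .483 .2743 .2 140.6 .4762 -.219 .2 191.1
```

```text
t 3.3 tcp [0.4837 0.274  0.0453] rot [1.7993e+02 1.0000e-02 1.4063e+02] F [ 0.5 -0.6 -0.1] w 0.0583 q7 22.5
[ 0.0008 -0.0002 -0.1547  0.0289]
[ -0.3069  -0.3859  -0.1547 -50.4711]
```

View pics/t1.png

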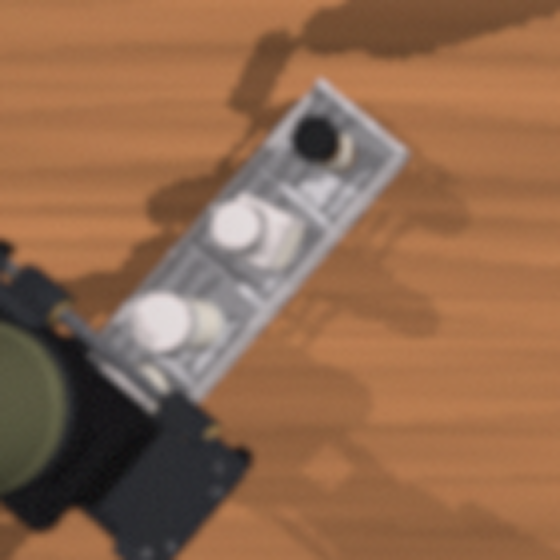

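The picture shows the gripper set across the row over place 1, and the tube (160,320), bottle (238,225) and vial (318,138) undisturbed. The fingers are still closing, so I'll finish closing and lift.

Emit:
drive_tool --moves "0 0 0 0 -1;0 0 0 0 -1;0 0 0 0 -1;0 0 0 0 -1;0 0 -0.04 0 -1;0 0 -0.08 0 -1;0 0 -0.12 0 -1;0 0 -0.15 0 -1"

```text
time_s: 4.1
tool_pos: [0.4838, 0.2738, 0.1971]
tool_rot: [179.9, 0.0, 140.6]
force: [0.6, 1.0, -1.2]
grip_width: 0.037
```

```bash
python3 g.py .4762 -.219 .195 191.1
```

```text
t 4.1 tcp [0.4838 0.2738 0.1971] rot [1.7989e+02 3.0000e-02 1.4062e+02] F [ 0.6  1.  -1.2] w 0.037 q7 20.3
[-3.06800e-01 -3.85700e-01  2.10000e-03 -5.04823e+01]
```

Emit:
drive_tool --moves "-0.02 -0.025 0 -5 -1;-0.05 -0.063 0 -12 -1;-0.08 -0.1 0 -19 -1;-0.11 -0.138 0 -27 -1;-0.14 -0.176 0 -34 -1;-0.17 -0.214 0 -41 -1;-0.2 -0.251 0 -46 -1;-0.22 -0.277 0 -50 -1"

```text
time_s: 4.9
tool_pos: [0.4769, -0.0839, 0.1946]
tool_rot: [-180.0, 0.0, -169.4]
force: [0.7, -0.1, -0.7]
grip_width: 0.037
```

```bash
python3 g.py .4762 -.219 .195 191.1
```

```text
t 4.9 tcp [ 0.4769 -0.0839  0.1946] rot [-179.98    0.   -169.39] F [ 0.7 -0.1 -0.7] w 0.037 q7 106.5
[ 2.550e-02 -1.327e-01 -4.000e-04 -4.949e-01]
```

Emit:
drive_tool --moves "0.006 -0.03 0 0 -1;0.013 -0.068 0 0 -1;0.02 -0.105 0 0 -1;0.025 -0.132 0 0 -1;0.025 -0.132 0.04 0 -1;0.025 -0.132 0.08 0 -1;0.025 -0.132 0.1 0 -1;0.025 -0.132 0.1 0 -1"

```text
time_s: 5.7
tool_pos: [0.4746, -0.2134, 0.0914]
tool_rot: [179.9, -0.4, -169.4]
force: [-0.2, 0.4, -0.7]
grip_width: 0.0374
```

```bash
python3 g.py .4762 -.219 .046 191.1; python3 - <<'E'
from h import *
p,P=cloud('scene');cv2.imwrite('pics/s1.png',cv2.resize(p[160:340,120:320],None,fx=3,fy=3,interpolation=cv2.INTER_CUBIC)[:,:,::-1])
E
```

```text
t 5.7 tcp [ 0.4746 -0.2134  0.0914] rot [ 179.86   -0.38 -169.4 ] F [-0.2  0.4 -0.7] w 0.0374 q7 129.2
[-0.0006 -0.0058  0.0454 -0.4977]
```

View pics/s1.png

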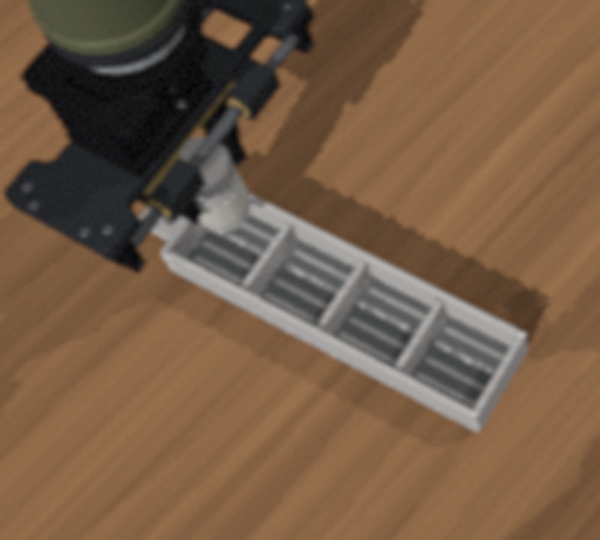

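The pot hangs over place 1 of the bin (220,210 in the crop). The arm has stopped about 6 mm short with a slight tilt, so I'll check the joints.

```bash
python3 -c "
from cell import *
o=get_obs();print([round(x,1) for x in o['qpos']],[round(x,2) for x in o['joint_velocities']])"; python3 g.py .4762 -.219 .046 191.1
```

```text
[np.float64(-17.2), np.float64(10.7), np.float64(42.3), np.float64(111.2), np.float64(-8.2), np.float64(61.2), np.float64(129.2)] [np.float64(-0.28), np.float64(-1.99), np.float64(0.43), np.float64(-2.76), np.float64(0.48), np.float64(0.22), np.float64(-0.16)]
t 5.75 tcp [ 0.4762 -0.2141  0.0935] rot [ 179.95   -0.19 -169.39] F [ 0.5  0.5 -0.5] w 0.0375 q7 129.2
[ 0.0009 -0.0048  0.0475 -0.4927]
```

Emit:
drive_tool --moves "0.001 -0.004 0.0 -0.4 -1;0.001 -0.004 0 -0.4 -1;0.001 -0.004 0 -0.4 -1;0.001 -0.004 0.01 -0.4 -1;0.001 -0.004 0.02 -0.4 -1;0.001 -0.004 0.025 -0.4 -1;0.001 -0.004 0.025 -0.4 -1;0.001 -0.004 0.025 -0.4 -1"

```text
time_s: 6.55
tool_pos: [0.4771, -0.2185, 0.0692]
tool_rot: [180.0, -0.0, -169.0]
force: [-0.6, -0.3, -0.2]
grip_width: 0.0374
```

```bash
python3 g.py .4762 -.219 .046 191.1
```

```text
t 6.55 tcp [ 0.4771 -0.2185  0.0692] rot [ 1.8000e+02 -4.0000e-02 -1.6898e+02] F [-0.6 -0.3 -0.2] w 0.0374 q7 131.7
[ 0.001  -0.0004  0.0232 -0.0766]
```

Emit:
drive_tool --moves "0.001 0 0.008 0 -1;0.001 0 0.014 0 -1;0.001 0 0.018 0 -1;0.001 0 0.021 0 -1;0.001 0 0.023 0 -1;0.001 0 0.0235 0 -1;0.001 0 0.0235 0 -1;0.001 0 0.0235 0 -1"

```text
time_s: 7.35
tool_pos: [0.4765, -0.2187, 0.0462]
tool_rot: [-180.0, 0.0, -169.0]
force: [0.1, 0.3, -1.0]
grip_width: 0.0376
```

```bash
python3 g.py .4762 -.219 .0455 191.1
```

```text
t 7.35 tcp [ 0.4765 -0.2187  0.0462] rot [-1.8000e+02  3.0000e-02 -1.6897e+02] F [ 0.1  0.3 -1. ] w 0.0376 q7 133.1
[ 0.0003 -0.0003  0.0007 -0.0735]
```

Emit:
drive_tool --moves "0 0 0.0005 0 -1;0 0 0.001 0 -1;0 0 0.0015 0 -1;0 0 0.0015 0 -1;0 0 0.0015 0 -1;0 0 0.0015 0 -1;0 0 0.0015 0 -1;0 0 0.0015 0 -1"

```text
time_s: 8.15
tool_pos: [0.4764, -0.2186, 0.0446]
tool_rot: [180.0, 0.0, -169.0]
force: [-0.0, -0.2, 0.3]
grip_width: 0.0377
```

```bash
python3 g.py
```

```text
t 8.15 tcp [ 0.4764 -0.2186  0.0446] rot [ 1.8000e+02  2.0000e-02 -1.6897e+02] F [-0.  -0.2  0.3] w 0.0377 q7 133.2
```

Emit:
drive_tool --moves "0 0 0 0 0.4;0 0 0 0 0.4;0 0 0 0 0.4;0 0 0 0 0.4;0 0 -0.03 0 0.4;0 0 -0.07 0 0.4;0 0 -0.11 0 0.4;0 0 -0.155 0 0.4"

```text
time_s: 8.95
tool_pos: [0.4755, -0.2185, 0.2006]
tool_rot: [180.0, -0.1, -169.0]
force: [0.4, 0.2, -0.3]
grip_width: 0.0605
```

```bash
python3 g.py .5234 .2405 .195 140.6
```

```text
t 8.95 tcp [ 0.4755 -0.2185  0.2006] rot [ 1.7997e+02 -6.0000e-02 -1.6900e+02] F [ 0.4  0.2 -0.3] w 0.0605 q7 125.5
[-1.34600e-01  4.41500e-01  5.60000e-03  5.04038e+01]
```

Emit:
drive_tool --moves "-0.008 0.025 0 5 0.4;-0.02 0.065 0 12 0.4;-0.033 0.11 0 20 0.4;-0.046 0.155 0 28 0.4;-0.06 0.2 0 36 0.4;-0.074 0.245 0 43 0.4;-0.088 0.29 0 49 0.4;-0.102 0.335 0 50.4 0.4"

```text
time_s: 9.75
tool_pos: [0.5114, 0.1234, 0.1998]
tool_rot: [179.9, 0.0, 140.4]
force: [1.3, -0.4, -0.1]
grip_width: 0.0608
```

```bash
python3 g.py .5234 .2405 .13 140.6; python3 - <<'E'
from h import *
p,P=cloud('scene');cv2.imwrite('pics/s2.png',cv2.resize(p[160:340,120:320],None,fx=3,fy=3,interpolation=cv2.INTER_CUBIC)[:,:,::-1])
E
```

```text
t 9.75 tcp [0.5114 0.1234 0.1998] rot [1.7995e+02 1.0000e-02 1.4041e+02] F [ 1.3 -0.4 -0.1] w 0.0608 q7 35.6
[ 0.0654  0.0979  0.0698 -0.1877]
```

View pics/s2.png

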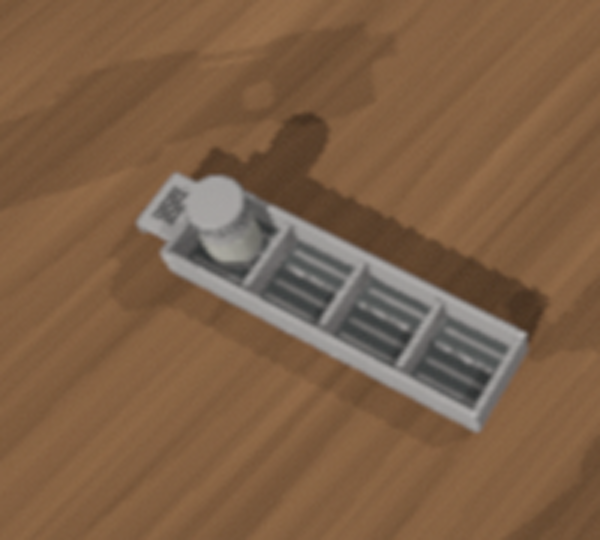

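The pot stands upright in place 1 (230,225).

```bash
python3 g.py .5234 .2405 .13 140.6
```

```text
t 9.8 tcp [0.5109 0.1347 0.1993] rot [179.71  -0.18 141.14] F [ 1.   7.5 -0.6] w 0.0609 q7 35.4
[0.0567 0.0902 0.0693 0.5396]
```

Emit:
drive_tool --moves "0.02 0.03 0 0 0.6;0.043 0.065 0.01 0 0.6;0.056 0.086 0.02 0 0.6;0.061 0.094 0.04 0 0.6;0.061 0.094 0.06 0 0.6;0.061 0.094 0.07 0 0.6;0.061 0.094 0.07 0 0.6;0.061 0.094 0.07 0 0.6"

```text
time_s: 10.6
tool_pos: [0.5244, 0.2326, 0.1302]
tool_rot: [180.0, 0.0, 140.6]
force: [0.1, -0.4, -0.3]
grip_width: 0.0696
```

```bash
python3 g.py .5234 .2405 .069 140.6
```

```text
t 10.6 tcp [0.5244 0.2326 0.1302] rot [1.7996e+02 2.0000e-02 1.4058e+02] F [ 0.1 -0.4 -0.3] w 0.0696 q7 28.1
[ 0.0058  0.0055  0.0612 -0.0228]
```

Emit:
drive_tool --moves "0.006 0.0055 0 0 0.6;0.006 0.0055 0.02 0 0.6;0.006 0.0055 0.045 0 0.6;0.006 0.0055 0.061 0 0.6;0.006 0.0055 0.061 0 0.6;0.006 0.0055 0.061 0 -1;0.006 0.0055 0.061 0 -1;0.006 0.0055 0.061 0 -1"

```text
time_s: 11.4
tool_pos: [0.5237, 0.2417, 0.07]
tool_rot: [179.9, 0.0, 140.6]
force: [0.6, 0.5, 0.3]
grip_width: 0.0532
```

Emit:
drive_tool --moves "0 0 0 0 -1;0 0 0 0 -1;0 0 0 0 -1;0 0 0 0 -1;0 0 -0.03 0 -1;0 0 -0.07 0 -1;0 0 -0.11 0 -1;0 0 -0.14 0 -1"

```text
time_s: 12.2
tool_pos: [0.5232, 0.2411, 0.211]
tool_rot: [179.9, 0.0, 140.6]
force: [0.2, 1.0, -1.1]
grip_width: 0.0314
```

```bash
python3 g.py .5351 -.2073 .21 191.1
```

```text
t 12.2 tcp [0.5232 0.2411 0.211 ] rot [1.7989e+02 4.0000e-02 1.4061e+02] F [ 0.2  1.  -1.1] w 0.0314 q7 26.2
[-2.93700e-01 -3.39100e-01  1.00000e-03 -5.04869e+01]
```

Emit:
drive_tool --moves "-0.015 -0.018 0 -5 -1;-0.04 -0.046 0 -12 -1;-0.07 -0.081 0 -20 -1;-0.1 -0.115 0 -28 -1;-0.13 -0.15 0 -36 -1;-0.16 -0.185 0 -43 -1;-0.19 -0.219 0 -49 -1;-0.21 -0.243 0 -50.5 -1"

```text
time_s: 13.0
tool_pos: [0.5303, -0.084, 0.2086]
tool_rot: [-180.0, -0.0, -168.9]
force: [-0.1, 0.9, -0.9]
grip_width: 0.0311
```

```bash
python3 g.py .5351 -.2073 .13 191.1
```

```text
t 13.0 tcp [ 0.5303 -0.084   0.2086] rot [-179.95   -0.   -168.93] F [-0.1  0.9 -0.9] w 0.0311 q7 109.9
[ 0.0189 -0.1219  0.0786 -0.0262]
```

Emit:
drive_tool --moves "0.005 -0.03 0 0 -1;0.01 -0.065 0 0 -1;0.015 -0.1 0 0 -1;0.018 -0.118 0 0 -1;0.019 -0.125 0.01 0 -1;0.019 -0.125 0.03 0 -1;0.019 -0.125 0.06 0 -1;0.019 -0.125 0.08 0 -1"

```text
time_s: 13.8
tool_pos: [0.5355, -0.2043, 0.1257]
tool_rot: [179.9, -0.1, -168.8]
force: [0.6, -0.3, -0.9]
grip_width: 0.0316
```

```bash
python3 g.py .5351 -.2073 .069 191.1;  python3 - <<'E'
from h import *
p,P=cloud('scene')
E
python3 g.py .5351 -.2073 .069 191.1
```

```text
t 13.8 tcp [ 0.5355 -0.2043  0.1257] rot [ 1.7987e+02 -1.3000e-01 -1.6879e+02] F [ 0.6 -0.3 -0.9] w 0.0316 q7 127.7
[ 0.0009 -0.0029  0.0567  0.1112]
t 13.85 tcp [ 0.5336 -0.2035  0.1227] rot [ 179.77   -0.4  -168.78] F [-1.4  0.7 -2.8] w 0.0312 q7 127.7
[-0.0008 -0.004   0.0537  0.1239]
```

Emit:
drive_tool --moves "0 -0.003 0 0 -1;0 -0.003 0.01 0 -1;0 -0.003 0.025 0 -1;0 -0.003 0.037 0 -1;0 -0.003 0.045 0 -1;0 -0.003 0.05 0 -1;0 -0.003 0.05 0 -1;0 -0.003 0.05 0 -1"

```text
time_s: 14.65
tool_pos: [0.5372, -0.2094, 0.0788]
tool_rot: [-180.0, 0.0, -168.9]
force: [-0.3, 0.2, -0.6]
grip_width: 0.0313
```

```bash
python3 g.py .5351 -.2073 .069 191.1
```

```text
t 14.65 tcp [ 0.5372 -0.2094  0.0788] rot [-1.7999e+02  2.0000e-02 -1.6888e+02] F [-0.3  0.2 -0.6] w 0.0313 q7 129.9
[0.0017 0.0025 0.0098 0.021 ]
```

Emit:
drive_tool --moves "0.0015 0.002 0.003 0 -1;0.0015 0.002 0.006 0 -1;0.0015 0.002 0.008 0 -1;0.0015 0.002 0.0095 0 -1;0.0015 0.002 0.0105 0 -1;0.0015 0.002 0.0105 0 -1;0.0015 0.002 0.0105 0 -1;0.0015 0.002 0.0105 0 -1"

```text
time_s: 15.45
tool_pos: [0.5358, -0.2075, 0.0688]
tool_rot: [180.0, 0.1, -168.9]
force: [-0.5, 0.9, 5.2]
grip_width: 0.0317
```

```bash
python3 g.py .5351 -.2073 .0695 191.1
```

```text
t 15.45 tcp [ 0.5358 -0.2075  0.0688] rot [ 1.8000e+02  7.0000e-02 -1.6887e+02] F [-0.5  0.9  5.2] w 0.0317 q7 130.1
[ 0.0006  0.0003 -0.0007  0.0318]
```

Contact (5 N). Releasing and lifting.

Emit:
drive_tool --moves "0 0 0 0 0.4;0 0 0 0 0.4;0 0 0 0 0.4;0 0 0 0 0.4;0 0 -0.03 0 0.4;0 0 -0.07 0 0.4;0 0 -0.11 0 0.4;0 0 -0.135 0 0.4"

```text
time_s: 16.25
tool_pos: [0.536, -0.2082, 0.2061]
tool_rot: [-179.9, 0.2, -168.9]
force: [-0.2, 0.3, 0.2]
grip_width: 0.0608
```

```bash
python3 g.py .575 .2006 .2 140.6
```

```text
t 16.25 tcp [ 0.536  -0.2082  0.2061] rot [-179.92    0.18 -168.89] F [-0.2  0.3  0.2] w 0.0608 q7 125.7
[-1.17000e-01  3.93700e-01  6.10000e-03  5.05059e+01]
```

Emit:
drive_tool --moves "-0.007 0.025 0 5 0.4;-0.02 0.065 0 13 0.4;-0.033 0.11 0 21 0.4;-0.046 0.155 0 29 0.4;-0.06 0.2 0 37 0.4;-0.073 0.245 0 44 0.4;-0.083 0.28 0 49 0.4;-0.088 0.295 0 50.5 0.4"

```text
time_s: 17.05
tool_pos: [0.5639, 0.1053, 0.2025]
tool_rot: [179.9, -0.1, 140.9]
force: [0.4, 0.2, -0.4]
grip_width: 0.0608
```

```bash
 python3 - <<'E'
from h import *
p,P=cloud('scene');cv2.imwrite('pics/s3.png',np.hstack([cv2.resize(q,(400,360),interpolation=cv2.INTER_CUBIC) for q in (p[160:340,120:320],p[50:230,280:480])])[:,:,::-1])
p,P=cloud('top')
for n,uv,z in [('bottle',(229.3,206.1),.1),('vial',(249,184.7),.078)]:
    u,v=map(int,np.round(uv))
    w=P[v-12:v+13,u-12:u+13].reshape(-1,3);w=w[(w[:,2]>z-.008)&(w[:,2]<z+.008)]
    w=w[np.hypot(*(w[:,:2]-ray('top',uv,z)[:2]).T)<.03]
    print(n,cv2.minEnclosingCircle(w[:,:2].astype(np.float32)),w[:,:2].mean(0),len(w)) if len(w) else 0
E
python3 g.py .575 .2006 .13 140.6
```

```text
t 17.15 tcp [0.5642 0.1028 0.2025] rot [-1.7999e+02 -5.0000e-02  1.4098e+02] F [-0.  -1.4  1.1] w 0.0611 q7 42.6
[0.0532 0.0828 0.0725 0.3814]
```

View pics/s3.png

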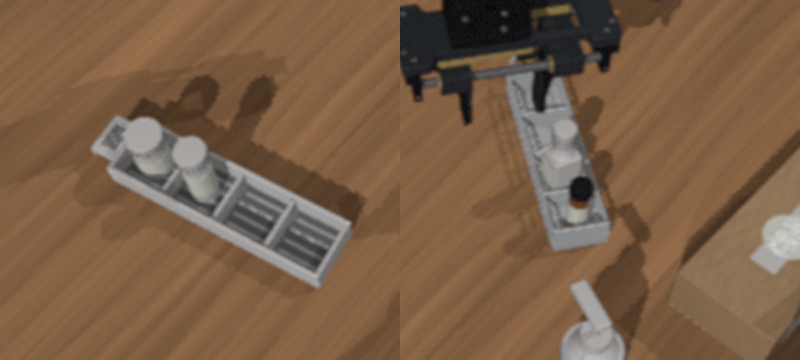

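The left half shows the pot and tube upright in places 1 and 2. The right half shows the bottle and vial still standing in the carrier (565,155 and 578,200).

Emit:
drive_tool --moves "0.015 0.025 0 0 0.6;0.033 0.052 0.01 0 0.6;0.046 0.073 0.02 0 0.6;0.053 0.082 0.04 0 0.6;0.053 0.082 0.06 0 0.6;0.053 0.082 0.07 0 0.6;0.053 0.082 0.07 0 0.6;0.053 0.082 0.07 0 0.6"

```text
time_s: 17.95
tool_pos: [0.5762, 0.1947, 0.1336]
tool_rot: [180.0, 0.0, 140.5]
force: [-0.6, 1.1, 0.8]
grip_width: 0.0693
```

```bash
python3 g.py .575 .2006 .069 140.6
```

```text
t 17.95 tcp [0.5762 0.1947 0.1336] rot [1.7999e+02 4.0000e-02 1.4054e+02] F [-0.6  1.1  0.8] w 0.0693 q7 36.1
[ 0.0046  0.0038  0.0646 -0.0613]
```

Emit:
drive_tool --moves "0.0045 0.004 0 0 0.6;0.0045 0.004 0.02 0 0.6;0.0045 0.004 0.045 0 0.6;0.0045 0.004 0.0645 0 0.6;0.0045 0.004 0.0645 0 0.6;0.0045 0.004 0.0645 0 -1;0.0045 0.004 0.0645 0 -1;0.0045 0.004 0.0645 0 -1"

```text
time_s: 18.75
tool_pos: [0.5758, 0.2023, 0.0702]
tool_rot: [179.8, 0.1, 140.6]
force: [0.4, -0.3, 0.3]
grip_width: 0.0529
```

Emit:
drive_tool --moves "0 0 0 0 -1;0 0 0 0 -1;0 0 0 0 -1;0 0 0 0 -1;0 0 -0.03 0 -1;0 0 -0.07 0 -1;0 0 -0.11 0 -1;0 0 -0.14 0 -1"

```text
time_s: 19.55
tool_pos: [0.5753, 0.2018, 0.2112]
tool_rot: [179.9, 0.1, 140.6]
force: [0.8, 0.3, -1.0]
grip_width: 0.0253
```

```bash
python3 g.py .5939 -.1957 .21 191.1
```

```text
t 19.55 tcp [0.5753 0.2018 0.2112] rot [1.7988e+02 5.0000e-02 1.4061e+02] F [ 0.8  0.3 -1. ] w 0.0253 q7 34.2
[-2.66700e-01 -2.95400e-01  1.20000e-03 -5.04892e+01]
```

Emit:
drive_tool --moves "-0.015 -0.017 0 -5 -1;-0.04 -0.044 0 -13 -1;-0.07 -0.078 0 -21 -1;-0.1 -0.111 0 -29 -1;-0.13 -0.144 0 -37 -1;-0.16 -0.177 0 -44 -1;-0.185 -0.205 0 -49 -1;-0.2 -0.222 0 -50.5 -1"

```text
time_s: 20.35
tool_pos: [0.5878, -0.1013, 0.2087]
tool_rot: [-179.9, -0.0, -169.0]
force: [0.1, -0.5, -0.2]
grip_width: 0.0255
```

```bash
python3 g.py .5939 -.1957 .13 191.1
```

```text
t 20.35 tcp [ 0.5878 -0.1013  0.2087] rot [-1.7991e+02 -1.0000e-02 -1.6900e+02] F [ 0.1 -0.5 -0.2] w 0.0255 q7 114.1
[ 0.012  -0.0939  0.0787 -0.1011]
```

Emit:
drive_tool --moves "0.003 -0.025 0 0 -1;0.006 -0.055 0 0 -1;0.009 -0.08 0 0 -1;0.011 -0.093 0 0 -1;0.012 -0.097 0.015 0 -1;0.012 -0.097 0.045 0 -1;0.012 -0.097 0.07 0 -1;0.012 -0.097 0.08 0 -1"

```text
time_s: 21.15
tool_pos: [0.5935, -0.1913, 0.1245]
tool_rot: [179.8, -0.3, -168.8]
force: [-0.5, 0.9, -1.0]
grip_width: 0.0251
```

```bash
python3 g.py .5939 -.1957 .069 191.1
```

```text
t 21.15 tcp [ 0.5935 -0.1913  0.1245] rot [ 179.8    -0.28 -168.76] F [-0.5  0.9 -1. ] w 0.0251 q7 126.4
[ 0.0005 -0.0044  0.0555  0.1434]
```

Emit:
drive_tool --moves "0 -0.002 0 0 -1;0 -0.002 0.01 0 -1;0 -0.002 0.025 0 -1;0 -0.002 0.037 0 -1;0 -0.002 0.045 0 -1;0 -0.002 0.05 0 -1;0 -0.002 0.05 0 -1;0 -0.002 0.05 0 -1"

```text
time_s: 21.95
tool_pos: [0.596, -0.1963, 0.0788]
tool_rot: [-180.0, 0.0, -168.9]
force: [0.3, 0.7, 0.4]
grip_width: 0.0255
```

```bash
python3 g.py .5939 -.1957 .069 191.1
```

```text
t 21.95 tcp [ 0.596  -0.1963  0.0788] rot [-1.7999e+02  2.0000e-02 -1.6888e+02] F [0.3 0.7 0.4] w 0.0255 q7 127.9
[0.002  0.001  0.0098 0.0228]
```

Emit:
drive_tool --moves "0.002 0.001 0.003 0 -1;0.002 0.001 0.006 0 -1;0.002 0.001 0.008 0 -1;0.002 0.001 0.0095 0 -1;0.002 0.001 0.0105 0 -1;0.002 0.001 0.0105 0 -1;0.002 0.001 0.0105 0 -1;0.002 0.001 0.0105 0 -1"

```text
time_s: 22.75
tool_pos: [0.594, -0.1955, 0.0687]
tool_rot: [180.0, 0.1, -168.9]
force: [-1.1, 0.3, 5.1]
grip_width: 0.0253
```

```bash
python3 g.py .5939 -.1957 .0695 191.1
```

```text
t 22.75 tcp [ 0.594  -0.1955  0.0687] rot [ 1.8000e+02  5.0000e-02 -1.6887e+02] F [-1.1  0.3  5.1] w 0.0253 q7 128.1
[ 0.0002 -0.0002 -0.0008  0.0293]
```

Emit:
drive_tool --moves "0 0 0 0 0.4;0 0 0 0 0.4;0 0 0 0 0.4;0 0 0 0 0.4;0 0 -0.03 0 0.4;0 0 -0.07 0 0.4;0 0 -0.11 0 0.4;0 0 -0.135 0 0.4"

```text
time_s: 23.55
tool_pos: [0.5945, -0.1962, 0.2062]
tool_rot: [-179.9, 0.2, -168.9]
force: [0.0, 0.0, 0.2]
grip_width: 0.0604
```

```bash
python3 g.py .6256 .164 .2 140.6
```

```text
t 23.55 tcp [ 0.5945 -0.1962  0.2062] rot [-179.91    0.19 -168.89] F [0.  0.  0.2] w 0.0604 q7 125.0
[-9.99000e-02  3.47500e-01  6.20000e-03  5.05081e+01]
```

Emit:
drive_tool --moves "-0.006 0.02 0 5 0.4;-0.016 0.055 0 13 0.4;-0.027 0.095 0 21 0.4;-0.038 0.135 0 29 0.4;-0.05 0.175 0 37 0.4;-0.062 0.215 0 44 0.4;-0.071 0.245 0 49 0.4;-0.075 0.26 0 50.5 0.4"

```text
time_s: 24.35
tool_pos: [0.6169, 0.079, 0.2025]
tool_rot: [180.0, -0.1, 140.8]
force: [-0.1, -0.2, -0.2]
grip_width: 0.0608
```

```bash
 python3 - <<'E'
from h import *
p,P=cloud('scene');cv2.imwrite('pics/s4.png',np.hstack([cv2.resize(q,(400,360),interpolation=cv2.INTER_CUBIC) for q in (p[160:340,120:320],p[50:230,280:480])])[:,:,::-1])
E
python3 g.py .6256 .164 .13 140.6
```

```text
t 24.4 tcp [0.6169 0.0809 0.2023] rot [ 1.7992e+02 -1.2000e-01  1.4092e+02] F [ 0.5  1.7 -0. ] w 0.0606 q7 49.0
[0.0456 0.07   0.0723 0.3215]
```

View pics/s4.png

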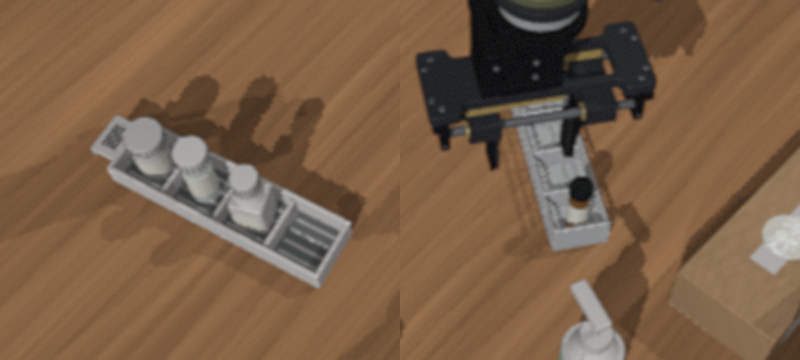

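The pot, tube and bottle are upright in bin places 1–3. Only the vial (578,200) is left in the carrier.

Emit:
drive_tool --moves "0.012 0.02 0 0 0.6;0.028 0.045 0.01 0 0.6;0.04 0.063 0.03 0 0.6;0.046 0.071 0.05 0 0.6;0.046 0.071 0.07 0 0.6;0.046 0.071 0.085 0 0.6;0.046 0.071 0.085 0 0.6;0.046 0.071 0.085 0 0.6"

```text
time_s: 25.2
tool_pos: [0.6269, 0.157, 0.1184]
tool_rot: [-180.0, 0.0, 140.6]
force: [0.8, -0.9, 0.7]
grip_width: 0.0695
```

```bash
python3 g.py .6256 .164 .051 140.6
```

```text
t 25.2 tcp [0.6269 0.157  0.1184] rot [-1.8000e+02  3.0000e-02  1.4056e+02] F [ 0.8 -0.9  0.7] w 0.0695 q7 43.9
[ 0.0054  0.0046  0.0674 -0.0431]
```

Emit:
drive_tool --moves "0.0055 0.0045 0 0 0.6;0.0055 0.0045 0.02 0 0.6;0.0055 0.0045 0.045 0 0.6;0.0055 0.0045 0.067 0 0.6;0.0055 0.0045 0.067 0 0.6;0.0055 0.0045 0.067 0 -1;0.0055 0.0045 0.067 0 -1;0.0055 0.0045 0.067 0 -1"

```text
time_s: 26.0
tool_pos: [0.6264, 0.1655, 0.0529]
tool_rot: [179.8, 0.1, 140.6]
force: [-0.6, -0.4, 0.2]
grip_width: 0.053
```

Emit:
drive_tool --moves "0 0 0 0 -1;0 0 0 0 -1;0 0 0 0 -1;0 0 0 0 -1;0 0 -0.03 0 -1;0 0 -0.07 0 -1;0 0 -0.11 0 -1;0 0 -0.15 0 -1"

```text
time_s: 26.8
tool_pos: [0.6248, 0.1649, 0.2024]
tool_rot: [-180.0, -0.0, 140.6]
force: [1.0, 0.3, -0.1]
grip_width: 0.0248
```

```bash
python3 g.py .6528 -.184 .2 191.1
```

```text
t 26.8 tcp [0.6248 0.1649 0.2024] rot [-1.7998e+02 -1.0000e-02  1.4062e+02] F [ 1.   0.3 -0.1] w 0.0248 q7 41.7
[-2.43000e-01 -2.51900e-01  2.40000e-03 -5.04838e+01]
```

Emit:
drive_tool --moves "-0.012 -0.012 0 -5 -1;-0.035 -0.036 0 -13 -1;-0.062 -0.064 0 -21 -1;-0.09 -0.094 0 -29 -1;-0.118 -0.123 0 -37 -1;-0.146 -0.152 0 -44 -1;-0.168 -0.175 0 -49 -1;-0.18 -0.187 0 -50.5 -1"

```text
time_s: 27.6
tool_pos: [0.645, -0.0986, 0.2011]
tool_rot: [-179.9, -0.0, -169.0]
force: [-0.8, -0.8, 0.2]
grip_width: 0.0254
```

```bash
python3 g.py .6528 -.184 .12 191.1
```

```text
t 27.6 tcp [ 0.645  -0.0986  0.2011] rot [-1.7989e+02 -3.0000e-02 -1.6903e+02] F [-0.8 -0.8  0.2] w 0.0254 q7 115.3
[ 0.0086 -0.0854  0.0811 -0.1264]
```

Emit:
drive_tool --moves "0.002 -0.022 0 0 -1;0.005 -0.05 0 0 -1;0.007 -0.073 0 0 -1;0.008 -0.085 0 0 -1;0.009 -0.089 0.015 0 -1;0.009 -0.089 0.045 0 -1;0.009 -0.089 0.07 0 -1;0.009 -0.089 0.08 0 -1"

```text
time_s: 28.4
tool_pos: [0.6521, -0.18, 0.1168]
tool_rot: [179.8, -0.3, -168.8]
force: [0.0, -0.7, -1.7]
grip_width: 0.0253
```

```bash
python3 g.py .6528 -.184 .0525 191.1
```

```text
t 28.4 tcp [ 0.6521 -0.18    0.1168] rot [ 179.79   -0.29 -168.77] F [ 0.  -0.7 -1.7] w 0.0253 q7 125.0
[ 1.000e-04 -4.100e-03  6.430e-02  1.297e-01]
```

Emit:
drive_tool --moves "0 -0.002 0 0 -1;0 -0.002 0.012 0 -1;0 -0.002 0.03 0 -1;0 -0.002 0.046 0 -1;0 -0.002 0.055 0 -1;0 -0.002 0.059 0 -1;0 -0.002 0.059 0 -1;0 -0.002 0.059 0 -1"

```text
time_s: 29.2
tool_pos: [0.6549, -0.1849, 0.0628]
tool_rot: [-180.0, 0.1, -168.9]
force: [0.9, -0.2, 0.7]
grip_width: 0.0255
```

```bash
python3 g.py .6528 -.184 .0525 191.1
```

```text
t 29.2 tcp [ 0.6549 -0.1849  0.0628] rot [-1.7997e+02  6.0000e-02 -1.6887e+02] F [ 0.9 -0.2  0.7] w 0.0255 q7 126.3
[0.0019 0.0013 0.0103 0.0252]
```

Emit:
drive_tool --moves "0.002 0.001 0.003 0 -1;0.002 0.001 0.006 0 -1;0.002 0.001 0.008 0 -1;0.002 0.001 0.0095 0 -1;0.002 0.001 0.0105 0 -1;0.002 0.001 0.0113 0 -1;0.002 0.001 0.0113 0 -1;0.002 0.001 0.0113 0 -1"

```text
time_s: 30.0
tool_pos: [0.6525, -0.184, 0.0512]
tool_rot: [180.0, 0.0, -168.9]
force: [-0.8, 0.5, 3.3]
grip_width: 0.0252
```

```bash
python3 g.py .6528 -.184 .0525 191.1
```

```text
t 30.0 tcp [ 0.6525 -0.184   0.0512] rot [ 1.8000e+02  4.0000e-02 -1.6887e+02] F [-0.8  0.5  3.3] w 0.0252 q7 126.5
[-0.0003 -0.0001 -0.0013  0.0335]
```

Contact. Release, lift, then back away towards the middle of the table for a clear view.

Emit:
drive_tool --moves "0 0 0 0 0.4;0 0 0 0 0.4;0 0 0 0 0.4;0 0 0 0 0.4;0 0 -0.03 0 0.4;0 0 -0.07 0 0.4;0 0 -0.11 0 0.4;0 0 -0.155 0 0.4"

```text
time_s: 30.8
tool_pos: [0.6515, -0.1839, 0.2065]
tool_rot: [180.0, -0.1, -168.9]
force: [0.7, -0.6, 0.3]
grip_width: 0.0607
```

Emit:
drive_tool --moves "0.02 0.02 0 5 0.4;0.03 0.05 0 12 0.4;0.04 0.085 0 20 0.4;0.05 0.12 0 28 0.4;0.06 0.155 0 35 0.4;0.06 0.185 0 40 0.4;0.06 0.2 0 40 0.4;0.06 0.2 0 40 0.4"

```text
time_s: 31.6
tool_pos: [0.5544, 0.0038, 0.2057]
tool_rot: [179.9, -0.0, 151.4]
force: [0.2, 0.3, 0.1]
grip_width: 0.0609
```

```bash
 python3 - <<'E'
from h import *
p,P=cloud('scene');cv2.imwrite('pics/s5.png',np.hstack([cv2.resize(q,(400,360),interpolation=cv2.INTER_CUBIC) for q in (p[160:340,120:320],p[50:350,280:613])])[:,:,::-1])
p,_=cloud('top')
for n in ['tall_tube','wide_pot','square_bottle','slim_vial','pump_bottle']:
    for c in ['top','scene']:
        r=pinpoint(c,n);print(n,c,ray(c,r[0]['uv'],0 if n[0]=='p' else .004).round(3) if r else None,r and round(r[0]['conf'],2))
E
python3 g.py
```

```text
tall_tube top [ 0.533 -0.207  0.004] 0.69
tall_tube scene [ 0.531 -0.202  0.004] 0.58
wide_pot top [ 0.481 -0.217  0.004] 0.78
wide_pot scene [ 0.478 -0.21   0.004] 0.76
square_bottle top [ 0.598 -0.195  0.004] 0.6
square_bottle scene [ 0.591 -0.199  0.004] 0.91
slim_vial top [ 0.658 -0.174  0.004] 0.61
slim_vial scene [ 0.66  -0.188  0.004] 0.79
pump_bottle top [0.762 0.005 0.   ] 0.56
pump_bottle scene [ 0.759 -0.001  0.   ] 0.85
t 32.2 tcp [5.548e-01 3.000e-04 2.057e-01] rot [-180.     0.   151.1] F [0.  0.1 0.4] w 0.0606 q7 62.4
```

View pics/s5.png

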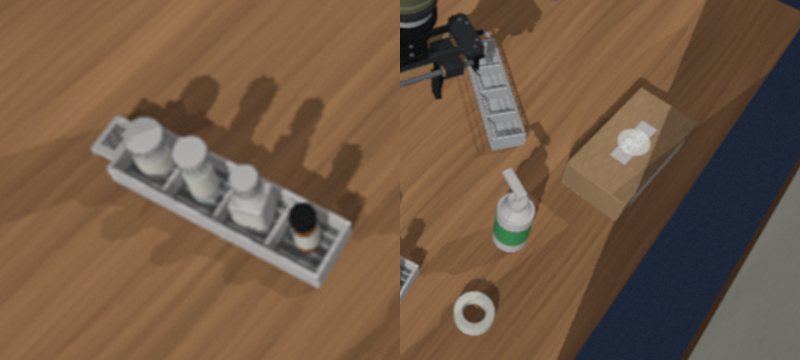

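All four samples stand upright in bin places 1–4 (pot at 148,145, tube, bottle, vial at 303,228). The carrier is empty, and the pump bottle is standing undisturbed (512,220 in the right half).

```bash
python3 -c "
from cell import *
print(sign_off())"
```

```text
the job is handed in; nothing more can be done
None
```

The four samples are in the fridge bin in log order, counting from the bin's handle: wide pot in place 1, tall tube in 2, square bottle in 3, slim vial in 4. I moved them one at a time and handed the job in at about 32 s.

- **Set down on the floor:** The tube, bottle and vial each showed contact force (about 5, 5 and 3 N) before I opened the gripper. For the pot the contact force was within the sensor noise. I released it about 1 mm below the height I picked it up at, so at most a tiny drop.
- **Final picture:** All four are upright in their compartments, and the carrier is empty.
- **Positions:** The network estimates agree with the compartment centres to about 1 cm. The largest difference is one top-camera vial estimate, about 11 mm off; the other camera and the picture put it inside place 4.
- **Pump bottle:** It is still standing. The start and end estimates from the top camera differ by about 12 mm, which I take as network scatter, because the arm never came near it.
- **Robot:** It was clear and touching nothing at hand-in.

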